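# Slide the tube rack down the analyser's loading lane

## Task

Push the blue tube rack along the metal deck, in between the two yellow guide rails and down the lane until it is fully home against the black end stop; neither the rack nor the robot may touch either rail. Only push the rack, never lift or tip it. Then, with the rack home, press the green start button on the white console, let go of it, and leave the other things on the bench undisturbed.

Things in the scene. Friction and masses are not known exactly. Their poses are not given: they have to be found in the camera images.
- rack: loose blue tube rack, 0.2 to 0.45 kg, 127 long (x) x 85 wide (y), body 48 high; tube caps (fixed to it) rise to 61. Origin: centre of its underside. Its +x end goes into the lane first. It starts on the apron, its nose 35 to 75 before the mouth, up to 18 off the centre line and 0.16 rad askew, and slides flat on the deck.
- rack_nose (a point): middle of the rack's leading (+x) face at its underside, 63.5 ahead of the rack's origin
- lane: fixed aluminium deck 475 long (its x, -235 to +240) x 160 wide, top at z = 6. Origin at bench level on the centre line, at the lane's mouth (green line). +x: direction to push, y: left of it. x -235 to 0: open apron; 0 to 220: between the rails; at 220 the face of the black end stop (125 wide, 40 above the deck). Its yaw varies.
- lane_mouth (a point): centre of the lane mouth on the deck's top, where the rails begin (lane x = 0)
- lane_stop (a point): centre of the end stop's face at the deck's top (lane x = 220); axes as the lane's. The rack is home when its nose is here.
- rail_left: fixed yellow guide rail at the lane's +y side, 220 long x 10 wide x 18 high above the deck (top at z = 24). Origin: centre of its underside, at lane x = 110, y = +57.5. The gap between the rails is 105, so the 85 rack has 10 clear on each side.
- rail_right: fixed yellow guide rail at the lane's -y side, as the left one, at lane y = -57.5
- console: fixed white console, 75 (x) x 85 (y) x 30 high, origin at the centre of its underside, carrying the green start button in a black housing
- start_button_top (a point): centre of the green push button's top face (round, 30 across), 52 above the bench when released and 12 to the -x side of the console centre; pressed straight down
- start_button (a joint): travel of the start button, m: 0 released, 0.006 fully down; springs back; fully down takes 5 N. It counts as pressed beyond 0.004.
- vial_a: loose amber vial with black cap, 28 across, 58 high, standing on the bench beside the deck, on the lane's +y side; origin at the centre of its underside
- vial_b: same kind of amber vial, on the lane's -y side
- jar: loose white jar with red cap, 72 across, 130 high, at the back; origin at the centre of its underside
- bottle: loose clear bottle with blue cap, 66 across, 120 high, at the back; origin at the centre of its underside
- spare_rack: loose orange tube rack of the same size as the blue one, not to be moved; origin at the centre of its underside
- beaker: loose glass beaker, 70 across, 80 high; origin at the centre of its underside
- marker: loose marker pen lying on the bench, 140 long (its x) x 15 x 13; origin on its underside near its middle
Not all that is in view belongs to the job. Leave any pink look-alike of the console alone.

How it is judged:
By the outcome, as a careful person would: the job done as asked, in the order asked, and still so for the second after the job is handed in, with the robot touching nothing.
It also fails if it takes over 72 s, if anything falls off the work surface, if the arm or the gripper's body presses on something with over 40 N, if the wrist force passes 120 N, or if a joint passes its speed limit or range.

## Robot

A 7-joint arm with a two-finger parallel gripper is mounted at the origin on the work surface. World frame = base frame: x ahead of the robot, y to its left, z up, the work surface at z = 0. Lengths are in m, angles in rad, forces in N, time in s.
With the tool pointing down it reaches from about 0.35 to 0.9 m from the base axis. Payload 7.2 kg.
Tool frame: the origin (TCP) lies midway between the tips of the shut fingers; the grasp point (between the pads) lies 19 mm behind it; x points along the fingers, y is the direction in which the jaws open and shut, and the axes are right-handed (so a half turn about x gives the same grasp; the last joint's range is limited). The gripper opens to 85 mm and grips with 20 to 120 N. Pads are 22 mm wide; open, the fingers measure 114 mm over their backs; the gripper's body (76 mm by 85 mm) begins 54 mm behind the grasp point. The pads swing forward as they close: fully open they stand 13 mm farther back than shut.
Start: joints at [1.247, 0.411, -0.013, 1.596, 0.006, 1.134, -0.082], TCP at [0.158, -0.605, 0.231] pointing down, gripper open.
Joint ranges: [-2.95, 2.95], [-0.29, 1.99], [-1.47, 1.44], [0.14, 2.54], [-1.03, 4.17], [0.13, 1.85], [-2.86, 2.86]. Speed limits (rad/s): [2.39, 2.39, 3.01, 3.01, 3.14, 3.14, 3.14].

## Interface

Orientations are given as a unit quaternion [x, y, z, w].
In Python, from plant import get_state, eyes, order gives the robot as it stands.
- The arm moves only by the tool send_rows, never from a script. Its argument "steps" is a list of rows, each an object with "dp": the shift along the tool's x, y, z in cm, a list of three; "dr": the turn, a rotation vector about the tool's x, y, z in rad, a list of three. A call has 1 to 5 rows; each row is the pose to reach, as a shift and turn from the pose commanded when the call began, along the tool's axes at that moment; what a row does not reach only later rows make up. A row lasts 1/8 s, in which the tool goes at most 62.5 mm and 10.7 degrees, less where a joint would pass 70% of its speed; a pose out of reach is approached as far as the arm can. A call with a gripper value outside its range is refused whole. "grip" is the closure, from -1 (fully open) to 1 (shut), set as the call begins (left out, the last holds). The fingers move at their own pace and stop on an object; the grip force is fixed at half the most. Time passes only in rows, so rows that repeat a pose let the fingers close. It gives the time, the measured TCP pose, the force and the opening at its end, in the units of the state.
- get_state(): the state, without advancing time (a new reading comes with each control period).
- eyes.capture(name): name is "side" or "top" or "wrist"; returns a dict with "img" (420x560x3 uint8, red, green, blue), "intrinsics" (3x3 intrinsics, pixels), "k1" (the pictures are not rectified: a ray, as slopes to the right and down, at radius r is drawn at 1 + k1 r^2 times it, then the intrinsics apply), "origin" and "attitude" of the camera in the world. Camera axes: x right, y up, looking along -z (the intrinsics and any distortion apply to the point x, -y, -z); pixel columns grow to the right and rows downward; lengths in m; the calibration is good to about 2 mm. A picture is of the moment at which its call begins. There is no depth.
- order.finish_job(): hands the job in, once; it reports no verdict.
The state is a dict: "time_s": time; "q": joint angles; "qvel": joint speeds; "joint_efforts": joint torques, N m; "position": TCP position; "ee_rot": TCP orientation; "contact_force": force on the tool from outside, world axes, zero at the start; "wrist_torque": the same for the moment, N m; "opening": finger opening in m.
Only numpy, scipy, OpenCV 4.12 (cv2) and the standard library are available. Lean on these libraries where they do the work, as an engineer would, in place of code of your own. Each camera call takes 0.05 s, during which the arm holds its last target.

## Working session

There is one attempt and no reset: what is moved stays moved. The work goes in short steps, Python scripts to look and compute and a tool call to move; the robot and the scene stay as the last step left them, time stands still between calls to the robot, and variables do not carry over. Pictures are saved under pics/ and viewed, and the job is handed in when it is done.

Besides the shell and the picture viewer there is one more tool, called after "Request:" by a JSON object that holds its "name" and its "arguments". send_rows: Moves the arm, as the interface text tells. Its arguments: {"type":"object","properties":{"steps":{"type":"array"},"grip":{"type":"number"}},"required":["steps"]}

```bash
ls; mkdir -p pics; cat > h.py <<'E'
import numpy as np,cv2
from plant import get_state,eyes,order
from scipy.spatial.transform import Rotation as R
def snap(n,f):
    c=eyes.capture(n); cv2.imwrite(f'pics/{f}.png',c['img'][:,:,::-1]); np.save(f'pics/{f}.npy',{k:v for k,v in c.items()},allow_pickle=True); return c
def load(f): return np.load(f'pics/{f}.npy',allow_pickle=True).item()
def rot(c):
    a=np.array(c['attitude']); return a if a.shape==(3,3) else R.from_quat(a).as_matrix()
def p2w(c,uv,z):
    K=np.array(c['intrinsics']);uv=np.array(uv,float).reshape(-1,1,2)
    s=cv2.undistortPointsIter(uv,K,np.array([c['k1'],0,0,0.]),None,None,(3,50,1e-10)).reshape(-1,2)
    d=np.c_[s[:,0],-s[:,1],-np.ones(len(s))]@rot(c).T
    o=np.array(c['origin']); return o+d*((z-o[2])/d[:,2:])
def w2p(c,P):
    P=np.array(P,float).reshape(-1,3);q=(P-np.array(c['origin']))@rot(c);q=q*[1,-1,-1]
    return cv2.projectPoints(q,np.zeros(3),np.zeros(3),np.array(c['intrinsics']),np.array([c['k1'],0,0,0.]))[0].reshape(-1,2)
def crop(f,x0,y0,x1,y1,s,out):
    im=cv2.imread(f'pics/{f}.png')[y0:y1,x0:x1]; cv2.imwrite(f'pics/{out}.png',cv2.resize(im,None,fx=s,fy=s,interpolation=cv2.INTER_CUBIC))
E
python3 - <<'E'
from h import *
for n in('top','side','wrist'):
    c=snap(n,n+'0');print(n,c['origin'],c['attitude'],c['intrinsics'],c['k1'])
print(get_state())
E
```

```text
pics
top [ 0.28394883 -0.01296569  1.46150524] [-0.06681317  0.06612732  0.71359406 -0.69422381] [[409.91289316   0.         282.47876497]
 [  0.         409.91289316 207.02743472]
 [  0.           0.           1.        ]] 0.020514589443064522
side [-0.04656472  0.89862587  0.82786679] [-0.13207312  0.44107867  0.85086429 -0.25305387] [[442.13047608   0.         280.68206095]
 [  0.         442.13047608 216.66316717]
 [  0.           0.           1.        ]] -0.11817954996180052
wrist [ 0.22358145 -0.58637237  0.37319914] [-0.10599695  0.08193626 -0.60542453  0.78454588] [[359.04652064   0.         279.34725872]
 [  0.         359.04652064 212.47735592]
 [  0.           0.           1.        ]] -0.03974874362024105
{'time_s': 0.15, 'q': array([ 1.24678363,  0.41177068, -0.01268493,  1.59680999,  0.00560196,
        1.13428219, -0.08223696]), 'qvel': array([-0.00191226, -0.00037369,  0.00186951, -0.00326571, -0.00088947,
       -0.00067667, -0.0002539 ]), 'joint_efforts': array([ 1.47523351e-03, -6.01038408e+01,  6.83093145e-01, -2.99647933e+01,
        1.39954986e-02,  7.89287675e-03,  1.03279586e-05]), 'position': array([ 0.15800868, -0.60432937,  0.23062953]), 'ee_rot': array([-0.70124209, -0.09061101,  0.70142206, -0.08975672]), 'contact_force': array([-0.08921707,  0.33421893, -0.11505839]), 'wrist_torque': array([ 0.02742384,  0.02132041, -0.00321815]), 'opening': 0.08511730446321517}
```

View pics/top0.png

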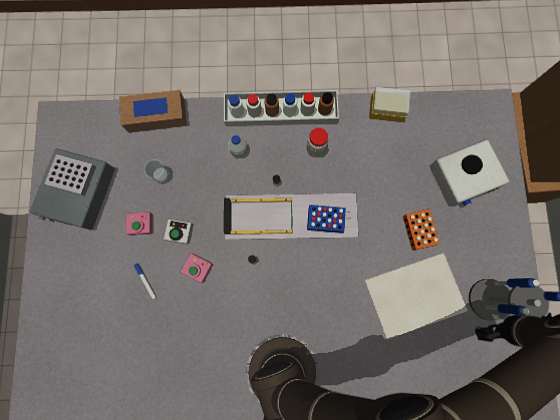

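View pics/side0.png

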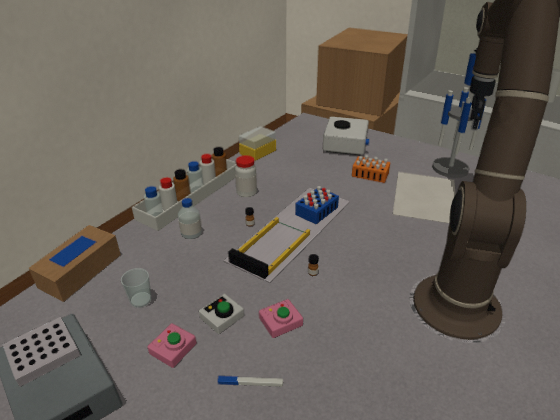

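View pics/wrist0.png

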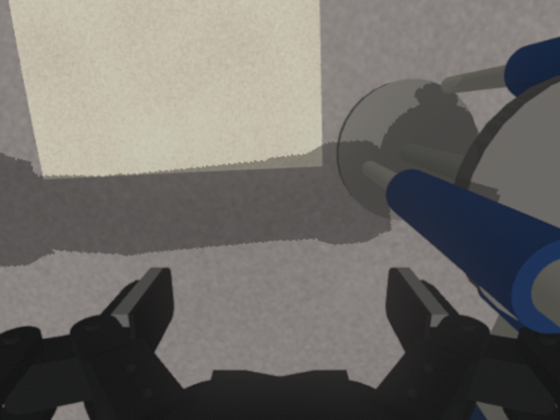

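The top view shows the deck at columns 225–357, the rack at about (326,218), the console at (177,231), and vials at (277,179) and (252,259). The lane runs toward world +y. I'll enlarge it.

```bash
python3 - <<'E'
from h import *
crop('top0',215,165,365,275,5,'c1')
crop('top0',155,205,215,285,7,'c2')
crop('side0',190,170,360,335,4,'c3')
E
```

```text
(no output)
```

View pics/c1.png

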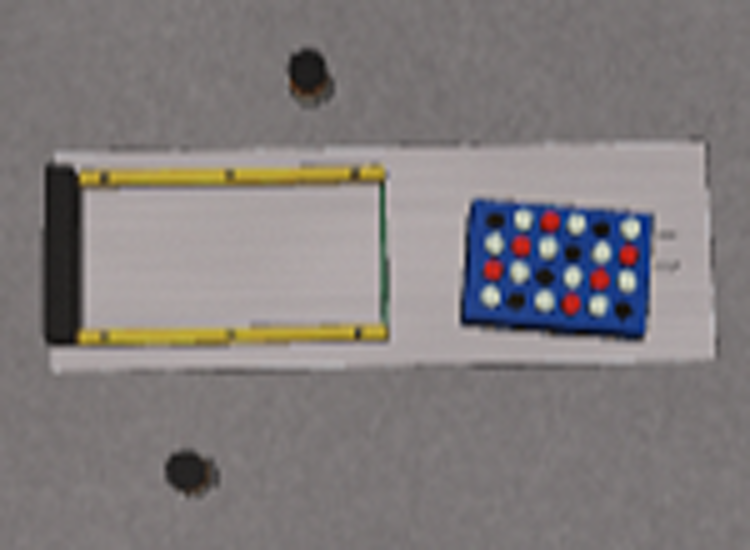

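View pics/c2.png

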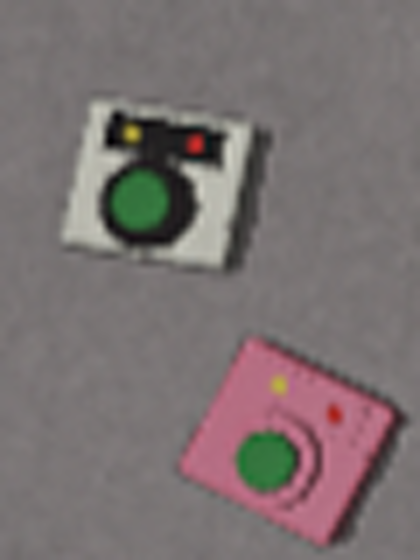

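View pics/c3.png

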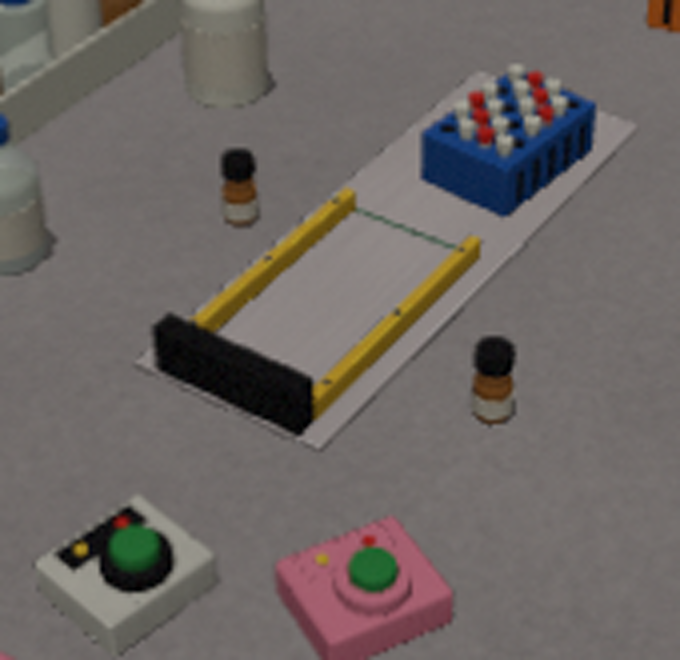

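```bash
cat > fit.py <<'E'
from h import *
from scipy.optimize import least_squares
def cv(p,x0,y0,s): return (np.array(p,float)+.5)/s-.5+[x0,y0]
def fit(obs,g):
    # obs list of (cam, uv Nx2, local Nx3)
    def f(p):
        M=R.from_euler('z',p[2]).as_matrix()
        return np.concatenate([(w2p(c,np.array(L)@M.T+[p[0],p[1],0])-uv).ravel() for c,uv,L in obs])
    r=least_squares(f,g,loss='soft_l1'); return r.x,f(r.x).reshape(-1,2)
E
python3 - <<'E'
from fit import *
np.set_printoptions(precision=4,suppress=True)
t=load('top0');s=load('side0')
D=lambda x,y,z:(x/1e3,y/1e3,z/1e3)
Lt=[D(240,-80,6),D(-235,-80,6),D(-235,80,6),D(240,80,6),D(0,-62.5,24),D(0,62.5,24)]
ut=cv([(52,150),(705,142),(715,360),(50,373),(385,165),(388,340)],215,165,5)
Ls=[D(240,80,6),D(240,-80,6),D(-235,80,6)]
us=cv([(320,450),(137,362),(635,125)],190,170,4)
g=[.5,.1,1.57]
for nm,o in(('both',[(t,ut,Lt),(s,us,Ls)]),('top',[(t,ut,Lt)]),('side',[(s,us,Ls)])):
    p,e=fit(o,g);print('lane',nm,p);print(e.T)
    if nm=='both':lane=p
Rt=[D(63.5,-42.5,54),D(-63.5,-42.5,54),D(-63.5,42.5,54),D(63.5,42.5,54)]
urt=cv([(473,198),(652,212),(643,338),(462,325)],215,165,5)
Rs=[D(63.5,-42.5,54),D(63.5,42.5,54),D(-63.5,42.5,54),D(63.5,42.5,6),D(-63.5,42.5,6)]
urs=cv([(423,133),(517,163),(594,100),(505,215),(590,148)],190,170,4)
for nm,o in(('both',[(t,urt,Rt),(s,urs,Rs)]),('top',[(t,urt,Rt)]),('side',[(s,urs,Rs)])):
    p,e=fit(o,g);
    d=R.from_euler('z',-lane[2]).as_matrix()@np.r_[p[:2]-lane[:2],0]
    print('rack',nm,p,'in lane',d,p[2]-lane[2]);print(e.T)
print('button top',p2w(t,cv([(140,200)],155,205,7),.052),'side',p2w(s,cv([(134,546)],190,170,4),.052))
q=p2w(t,cv([(92,98),(250,128),(228,270),(63,245)],155,205,7),.03);print(q,np.linalg.norm(np.diff(q,axis=0),axis=1),q.mean(0))
print('vials',p2w(t,cv([(307,70),(187,472)],215,165,5),.058))
print('pink',p2w(t,cv([(265,462)],155,205,7),.052))
print(R.from_quat(get_state()['ee_rot']).as_matrix())
E
```

```text
lane both [ 0.529  -0.0472  1.562 ]
[[ 0.0696  0.1389  0.4741  0.1097 -0.3272 -0.1346  0.0215 -0.4859  0.9793]
 [ 0.5335 -0.3108 -0.0723 -0.19   -0.0272 -0.3825  0.0296  0.253   0.2343]]
lane top [ 0.5287 -0.047   1.5592]
[[ 0.0736  0.155   0.3652 -0.0117 -0.3361 -0.2427]
 [ 0.4293 -0.0584  0.1928 -0.2964  0.0503 -0.3008]]
lane side [ 0.5306 -0.0477  1.5687]
[[ 0.2316 -0.5041  0.2601]
 [-0.201   0.2555 -0.1917]]
rack both [ 0.5105 -0.1673  1.4841] in lane [-0.1203  0.0174  0.    ] -0.0778063292315645
[[-0.3486  0.1958  1.239   0.6874 -0.3798 -1.7495  0.8533  0.5486  0.797 ]
 [ 0.3698 -0.3354 -1.4038 -0.9634  0.1603  2.0193  0.4042  1.5789  0.5726]]
rack top [ 0.5085 -0.1657  1.4584] in lane [-0.1186  0.0194  0.    ] -0.10354893066402004
[[-0.4565  0.0487  0.4558 -0.0534]
 [ 0.4994  0.7121 -0.378  -0.876 ]]
rack side [ 0.5137 -0.1713  1.5128] in lane [-0.1242  0.0142  0.    ] -0.049136454043228195
[[-0.3371 -1.311   0.252   0.981   0.2119]
 [-0.3651  1.1045 -0.7671  0.6454 -0.6256]]
button top [[0.471  0.3601 0.052 ]] side [[0.4694 0.3618 0.052 ]]
[[0.5265 0.3912 0.03  ]
 [0.5089 0.3114 0.03  ]
 [0.4375 0.3212 0.03  ]
 [0.4524 0.4038 0.03  ]] [0.0818 0.0721 0.0839] [0.4813 0.3569 0.03  ]
vials [[0.6542 0.0048 0.058 ]
 [0.3743 0.0933 0.058 ]]
pink [[0.3413 0.2965 0.052 ]]
[[-0.0004  0.253  -0.9675]
 [ 0.0012 -0.9675 -0.253 ]
 [-1.     -0.0012  0.0001]]
```

Request:
{"name": "send_rows", "arguments": {"steps": [{"dp": [-0.8,-3.6,-3.4],"dr": [0,0,0]},{"dp": [-1.6,-7.2,-6.8],"dr": [0,0,0]},{"dp": [-2.4,-10.8,-10.2],"dr": [0,0,0]},{"dp": [-3.2,-14.4,-13.6],"dr": [0,0,0]},{"dp": [-4,-18,-17],"dr": [0,0,0]}], "grip": -0.3}}

```text
time_s: 0.78
position: [0.2776, -0.3859, 0.2714]
ee_rot: [-0.701, -0.09, 0.701, -0.09]
contact_force: [0.6, -0.5, 0.2]
opening: 0.056
```

Request:
{"name": "send_rows", "arguments": {"steps": [{"dp": [-0.8,-3.6,-3.4],"dr": [0.06,0,0]},{"dp": [-1.6,-7.2,-6.8],"dr": [0.12,0,0]},{"dp": [-2.4,-10.8,-10.2],"dr": [0.2,0,0]},{"dp": [-3.2,-14.4,-13.6],"dr": [0.265,0,0]},{"dp": [-4,-18,-17],"dr": [0.265,0,0]}]}}

```text
time_s: 1.4
position: [0.3964, -0.1688, 0.3116]
ee_rot: [0.707, -0.004, -0.707, -0.004]
contact_force: [0.5, -0.5, 0.4]
opening: 0.0557
```

Request:
{"name": "send_rows", "arguments": {"steps": [{"dp": [0,0,0],"dr": [0,0,0]},{"dp": [0,0,0],"dr": [0,0,0]}]}}

```text
time_s: 1.65
position: [0.3955, -0.1708, 0.311]
ee_rot: [-0.707, 0.003, 0.707, 0.003]
contact_force: [0.3, 0.4, 0.1]
opening: 0.0553
```

```bash
python3 - <<'E'
from h import *
c=snap('wrist','w1');s=get_state();print(s['time_s'],s['position'],R.from_quat(s['ee_rot']).as_matrix().round(3),s['opening'],c['origin'])
E
```

```text
1.7 [ 0.39529981 -0.17128882  0.31095883] [[-0.001 -0.01  -1.   ]
 [-0.    -1.     0.01 ]
 [-1.     0.     0.001]] 0.05568104282633575 [ 0.46333101 -0.17027247  0.45367084]
```

View pics/w1.png

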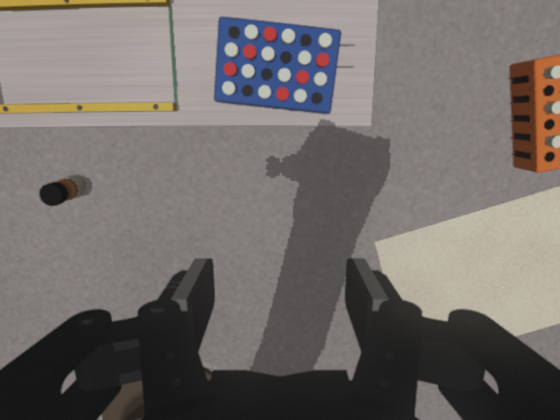

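```bash
python3 - <<'E'
from h import *
crop('w1',160,0,390,140,3,'c4')
E
```

```text
(no output)
```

View pics/c4.png

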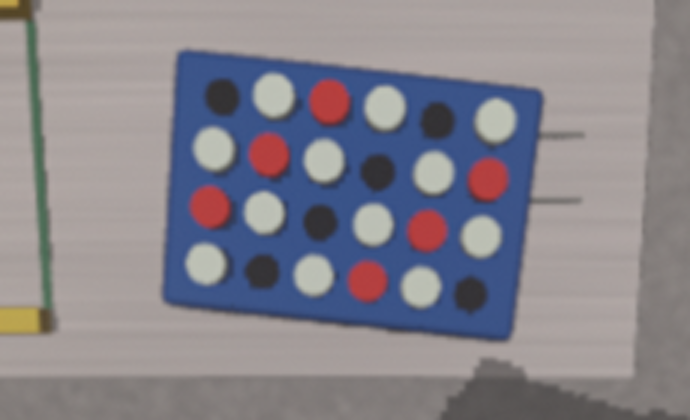

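```bash
python3 - <<'E'
from fit import *
np.set_printoptions(precision=4,suppress=True)
t=load('top0');s=load('side0');w=load('w1')
D=lambda x,y,z:(x/1e3,y/1e3,z/1e3)
Lt=[D(240,-80,6),D(-235,-80,6),D(-235,80,6),D(240,80,6),D(0,-62.5,24),D(0,62.5,24)]
ut=cv([(52,150),(705,142),(715,360),(50,373),(385,165),(388,340)],215,165,5)
Lw=[D(-235,80,6),D(0,52.5,24),D(0,62.5,24)]
uw=cv([(634,376),(41,309),(39,332)],160,0,3)
lane=[.529,-.0472,1.562]
M=R.from_euler('z',lane[2]).as_matrix()
print('pred-obs',w2p(w,np.array(Lw)@M.T+[lane[0],lane[1],0])-uw)
p,e=fit([(t,ut,Lt),(w,uw,Lw)],lane);print('lane top+wrist',p);print(e.T)
lane=p
Rt=[D(63.5,-42.5,54),D(-63.5,-42.5,54),D(-63.5,42.5,54),D(63.5,42.5,54)]
urt=cv([(473,198),(652,212),(643,338),(462,325)],215,165,5)
uw=cv([(178,50),(542,91),(509,340),(163,300)],160,0,3)
print(p2w(w,uw,.054))
for o in([(w,uw,Rt)],[(w,uw,Rt),(t,urt,Rt)]):
    p,e=fit(o,[.5,-.16,1.48]);d=R.from_euler('z',-lane[2]).as_matrix()@np.r_[p[:2]-lane[:2],0]
    print('rack',p,'in lane',d,p[2]-lane[2]);print(e.T)
E
```

```text
pred-obs [[-0.977   2.1189]
 [-1.8732  0.6908]
 [-0.5832  1.9711]]
lane top+wrist [ 0.5302 -0.048   1.5654]
[[ 0.2167  0.2552  0.7484  0.4165 -0.1702  0.1481  0.0284 -1.0752  0.2395]
 [ 0.4221 -0.8662 -0.6539 -0.3095 -0.3686 -0.7376  0.4328 -0.4024  0.8901]]
[[ 0.5602 -0.1105  0.054 ]
 [ 0.5463 -0.2341  0.054 ]
 [ 0.4638 -0.2248  0.054 ]
 [ 0.4787 -0.1013  0.054 ]]
rack [ 0.5121 -0.1677  1.4537] in lane [-0.1197  0.0175  0.    ] -0.1117535808062824
[[-0.9721  1.6207  0.9178 -1.4645]
 [-1.5607 -0.5793  1.2661  1.4015]]
rack [ 0.5116 -0.1673  1.4567] in lane [-0.1193  0.018   0.    ] -0.10874200010002966
[[-1.5188  1.0833  0.6431 -1.7399 -0.0153  0.4723  0.8423  0.3514]
 [-0.8383 -0.2762  1.5704  2.0824 -0.4095 -0.1391 -1.2519 -1.8089]]
```

Request:
{"name": "send_rows", "arguments": {"steps": [{"dp": [5.5,-0.1,-1],"dr": [0,0,0]},{"dp": [11,-0.2,-2],"dr": [0,0,0]},{"dp": [16.5,-0.3,-3],"dr": [0,0,0]},{"dp": [22,-0.3,-4],"dr": [0,0,0]},{"dp": [25,-0.3,-4.5],"dr": [0,0,0]}]}}

```text
time_s: 2.33
position: [0.4392, -0.1687, 0.0583]
ee_rot: [-0.706, 0.004, 0.708, 0.004]
contact_force: [0.1, 0.3, 0.5]
opening: 0.0553
```

Request:
{"name": "send_rows", "arguments": {"steps": [{"dp": [2,0,0],"dr": [0,0,0]},{"dp": [3.4,0,0],"dr": [0,0,0]},{"dp": [3.4,0,0],"dr": [0,0,0]}]}}

```text
time_s: 2.7
position: [0.4401, -0.1683, 0.0265]
ee_rot: [-0.706, 0.004, 0.708, 0.004]
contact_force: [-0.2, 0.6, -0.1]
opening: 0.0557
```

```bash
python3 - <<'E'
from h import *
c=snap('wrist','w2');s=get_state();print(s['time_s'],s['position'],R.from_quat(s['ee_rot']).as_matrix().round(4),s['opening'],c['origin'])
E
```

```text
2.75 [ 0.44071581 -0.16827677  0.02729796] [[-5.000e-04 -1.000e-02 -9.999e-01]
 [-1.000e-04 -9.999e-01  1.000e-02]
 [-1.000e+00  1.000e-04  5.000e-04]] 0.05556552630227202 [ 0.50803908 -0.16793318  0.16907685]
```

View pics/w2.png

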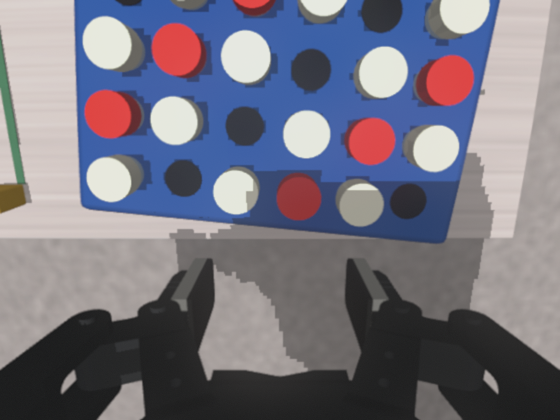

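Request:
{"name": "send_rows", "arguments": {"steps": [{"dp": [0,0,-0.6],"dr": [0,0,0]},{"dp": [0,0,-1.2],"dr": [0,0,0]},{"dp": [0,0,-1.7],"dr": [0,0,0]},{"dp": [0,0,-2.1],"dr": [0,0,0]},{"dp": [0,0,-2.5],"dr": [0,0,0]}]}}

```text
time_s: 3.38
position: [0.466, -0.1681, 0.0273]
ee_rot: [-0.707, 0.003, 0.707, 0.003]
contact_force: [-2.0, -0.3, 0.6]
opening: 0.0555
```

Request:
{"name": "send_rows", "arguments": {"steps": [{"dp": [0,0,-0.2],"dr": [0,0,0]},{"dp": [0,0,-0.4],"dr": [0,0,0]},{"dp": [0,0,-0.6],"dr": [0,0,0]},{"dp": [0,0,-0.6],"dr": [0,0,0]}]}}

```text
time_s: 3.88
position: [0.4723, -0.1679, 0.0273]
ee_rot: [0.707, -0.003, -0.707, -0.003]
contact_force: [0.2, 0.7, -0.5]
opening: 0.0555
```

```bash
python3 - <<'E'
from h import *
c=snap('wrist','w3');s=get_state();print(s['time_s'],s['position'],s['contact_force'],s['opening'])
E
```

```text
3.925 [ 0.47233955 -0.1678887   0.02727813] [-1.39149199  0.53694512  0.21370881] 0.055730090896655274
```

View pics/w3.png

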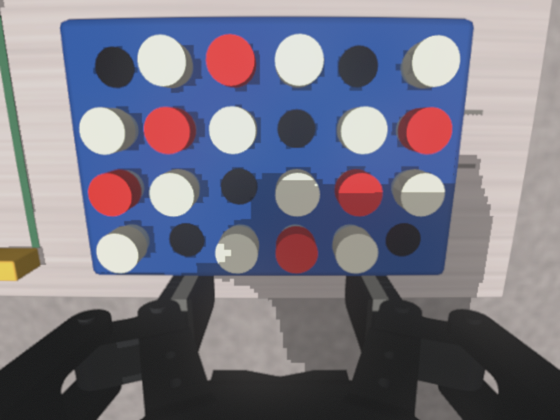

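```bash
python3 - <<'E'
from fit import *
np.set_printoptions(precision=4,suppress=True)
w=load('w3')
print('rack',p2w(w,[(63,22),(471,22),(443,273),(94,273)],.054))
print('deck near edge',p2w(w,[(60,296),(500,297)],.006),'corner right end',p2w(w,[(503,297)],.006))
print('rail mouth top inner,outer',p2w(w,[(39,249),(17,279)],.024))
print('green',p2w(w,[(5,30),(36,244)],.006))
c=snap('top','t3');crop('t3',215,165,365,275,5,'c5')
E
```

```text
rack [[ 0.5678 -0.103   0.054 ]
 [ 0.5666 -0.225   0.054 ]
 [ 0.4853 -0.2252  0.054 ]
 [ 0.4864 -0.1012  0.054 ]]
deck near edge [[ 0.4513 -0.0539  0.006 ]
 [ 0.4487 -0.2808  0.006 ]] corner right end [[ 0.4486 -0.2824  0.006 ]]
rail mouth top inner,outer [[ 0.4841 -0.0609  0.024 ]
 [ 0.4696 -0.0476  0.024 ]]
green [[ 0.5771 -0.0503  0.006 ]
 [ 0.4799 -0.0467  0.006 ]]
```

View pics/c5.png

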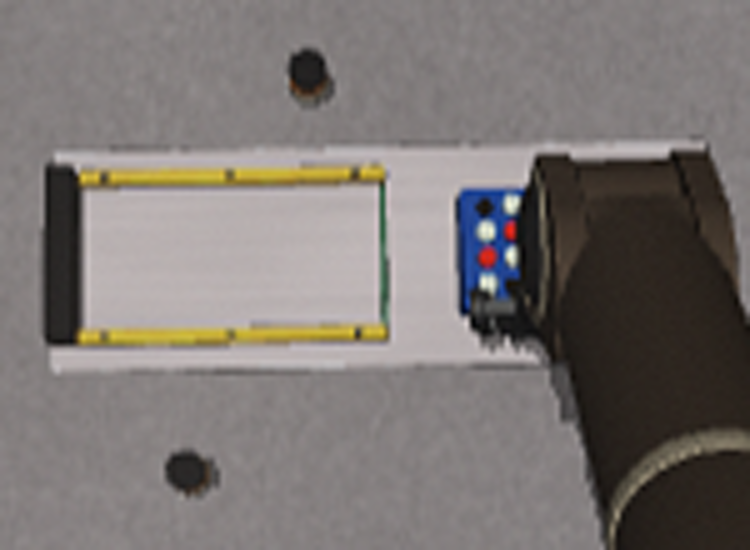

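Request:
{"name": "send_rows", "arguments": {"steps": [{"dp": [0,0,-0.1],"dr": [0,0,0]},{"dp": [0,0,-0.2],"dr": [0,0,0]},{"dp": [0,0,-0.3],"dr": [0,0,0]},{"dp": [0,0,-0.3],"dr": [0,0,0]}]}}

```text
time_s: 4.47
position: [0.4752, -0.1681, 0.0273]
ee_rot: [0.707, -0.003, -0.707, -0.003]
contact_force: [-1.8, 0.1, -0.1]
opening: 0.0556
```

Request:
{"name": "send_rows", "arguments": {"steps": [{"dp": [0,0,0.6],"dr": [0,0,0]},{"dp": [0,0,2],"dr": [0,0,0]},{"dp": [-5,0,3],"dr": [0,0,0]},{"dp": [-10,0,4],"dr": [0,0,0]},{"dp": [-14,0,4],"dr": [0,0,0]}]}}

```text
time_s: 5.1
position: [0.4335, -0.1679, 0.1689]
ee_rot: [0.707, -0.004, -0.707, -0.003]
contact_force: [0.4, -0.4, -0.0]
opening: 0.0556
```

Request:
{"name": "send_rows", "arguments": {"steps": [{"dp": [0,3,-1],"dr": [-0.18,0,0]},{"dp": [0,6,-2],"dr": [-0.36,0,0]},{"dp": [0,9,-4],"dr": [-0.54,0,0]},{"dp": [0,12,-7],"dr": [-0.72,0,0]},{"dp": [0,13.1,-9.6],"dr": [-0.9,0,0]}]}}

```text
time_s: 5.72
position: [0.5292, -0.3021, 0.1669]
ee_rot: [-0.637, -0.305, 0.638, -0.306]
contact_force: [-0.6, 0.3, 0.1]
opening: 0.0557
```

Request:
{"name": "send_rows", "arguments": {"steps": [{"dp": [0,0,0],"dr": [-0.18,0,0]},{"dp": [0,0,0],"dr": [-0.36,0,0]},{"dp": [0,0,0],"dr": [-0.54,0,0]},{"dp": [0,0,0],"dr": [-0.673,0,0]},{"dp": [0,0,0],"dr": [-0.673,0,0]}]}}

```text
time_s: 6.35
position: [0.5289, -0.2997, 0.167]
ee_rot: [-0.502, -0.498, 0.502, -0.498]
contact_force: [0.5, 0.4, 0.8]
opening: 0.0557
```

```bash
python3 - <<'E'
from h import *
c=snap('wrist','w4');s=get_state();print(s['time_s'],s['position'],R.from_quat(s['ee_rot']).as_matrix().round(4),s['opening'],c['origin'])
c=snap('top','t4');crop('t4',215,165,365,275,5,'c6')
E
```

```text
6.4 [ 0.52904591 -0.29969342  0.16706182] [[-5.000e-04  9.999e-01 -1.020e-02]
 [ 0.000e+00 -1.020e-02 -9.999e-01]
 [-1.000e+00 -5.000e-04 -0.000e+00]] 0.055614311862772284 [ 0.53026662 -0.23160991  0.30967706]
```

View pics/w4.png

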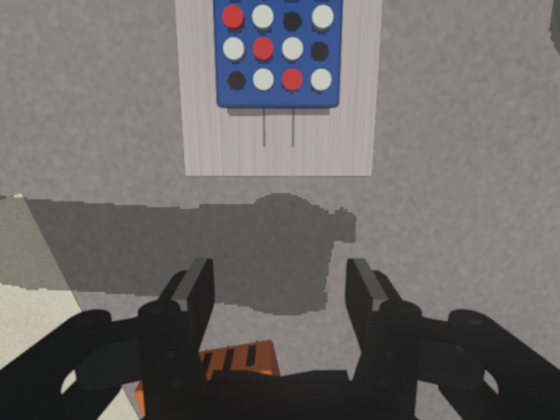

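View pics/c6.png

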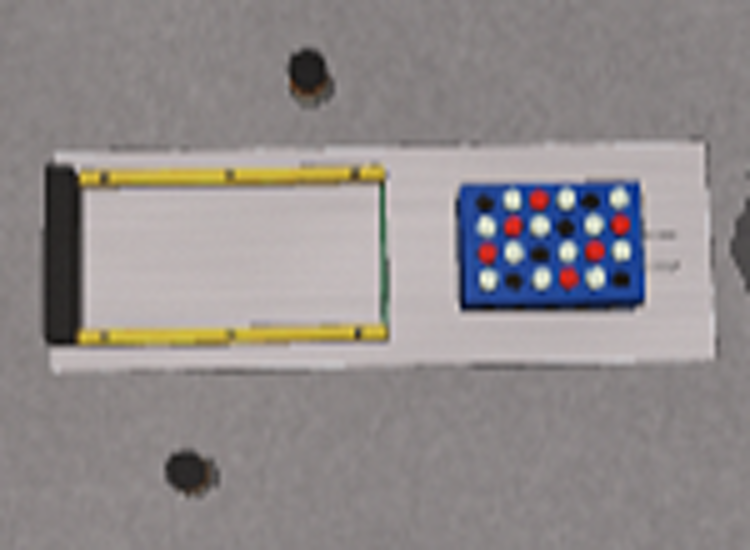

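```bash
python3 - <<'E'
from fit import *
np.set_printoptions(precision=4,suppress=True)
w=load('w4');t=load('t4')
a=p2w(w,[(186,176),(371.5,176)],.006);b=p2w(w,[(217.5,105.5),(339,105.5)],.054);print(a,a.mean(0),b,b.mean(0))
q=p2w(t,cv([(460,185),(642,182),(643,305),(460,306)],215,165,5),.054);print(q,q.mean(0))
print(p2w(t,cv([(460,185),(642,182),(643,305),(460,306)],215,165,5),.054))
# mid of rails mouth / stop end in top
r=p2w(t,cv([(385,165),(388,340),(80,170),(80,344)],215,165,5),.024);print(r,r[:2].mean(0),r[2:].mean(0))
print(p2w(t,cv([(705,142),(715,360),(52,150),(50,373)],215,165,5),.006))
E
```

```text
[[ 0.4497 -0.2824  0.006 ]
 [ 0.6085 -0.2836  0.006 ]] [ 0.5291 -0.283   0.006 ] [[ 0.4877 -0.2257  0.054 ]
 [ 0.571  -0.2264  0.054 ]] [ 0.5293 -0.2261  0.054 ]
[[ 0.5691 -0.1003  0.054 ]
 [ 0.5677 -0.2277  0.054 ]
 [ 0.4808 -0.2236  0.054 ]
 [ 0.4836 -0.097   0.054 ]] [ 0.5253 -0.1622  0.054 ]
[[ 0.5691 -0.1003  0.054 ]
 [ 0.5677 -0.2277  0.054 ]
 [ 0.4808 -0.2236  0.054 ]
 [ 0.4836 -0.097   0.054 ]]
[[ 0.5913 -0.0489  0.024 ]
 [ 0.4651 -0.0471  0.024 ]
 [ 0.5938  0.1697  0.024 ]
 [ 0.4683  0.1702  0.024 ]] [ 0.5282 -0.048   0.024 ] [0.531  0.1699 0.024 ]
[[ 0.6057 -0.2823  0.006 ]
 [ 0.4467 -0.2798  0.006 ]
 [ 0.6131  0.1923  0.006 ]
 [ 0.4504  0.1939  0.006 ]]
```

Request:
{"name": "send_rows", "arguments": {"steps": [{"dp": [5.5,0,0],"dr": [0,0,0]},{"dp": [11,0,0],"dr": [0,0,0]},{"dp": [13.6,0,0],"dr": [0,0,0]},{"dp": [13.6,0,-2],"dr": [0,0,0]},{"dp": [13.6,0,-4.5],"dr": [0,0,0]}]}}

```text
time_s: 7.08
position: [0.5307, -0.2531, 0.0324]
ee_rot: [0.503, 0.497, -0.502, 0.498]
contact_force: [0.3, 0.8, 0.3]
opening: 0.0556
```

Request:
{"name": "send_rows", "arguments": {"steps": [{"dp": [0,0,-0.6],"dr": [0,0,0]},{"dp": [0,0,-1.2],"dr": [0,0,0]},{"dp": [0,0,-2],"dr": [0,0,0]},{"dp": [0,0,-2.8],"dr": [0,0,0]},{"dp": [0,0,-3.6],"dr": [0,0,0]}]}}

```text
time_s: 7.7
position: [0.5304, -0.2189, 0.0315]
ee_rot: [-0.502, -0.498, 0.502, -0.498]
contact_force: [0.2, -2.0, 2.0]
opening: 0.0551
```

```bash
python3 - <<'E'
from h import *
c=snap('wrist','w5');s=get_state();print(s['time_s'],s['position'],s['contact_force'])
c=snap('top','t5');crop('t5',215,165,365,275,5,'c7')
E
```

```text
7.75 [ 0.53050459 -0.21714361  0.03144804] [ 0.19367414 -0.87530076  1.58317499]
```

View pics/w5.png

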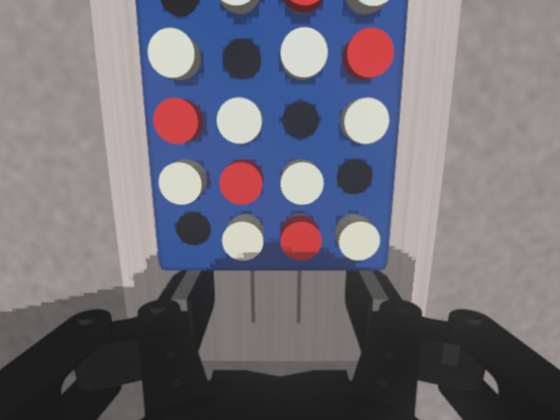

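View pics/c7.png

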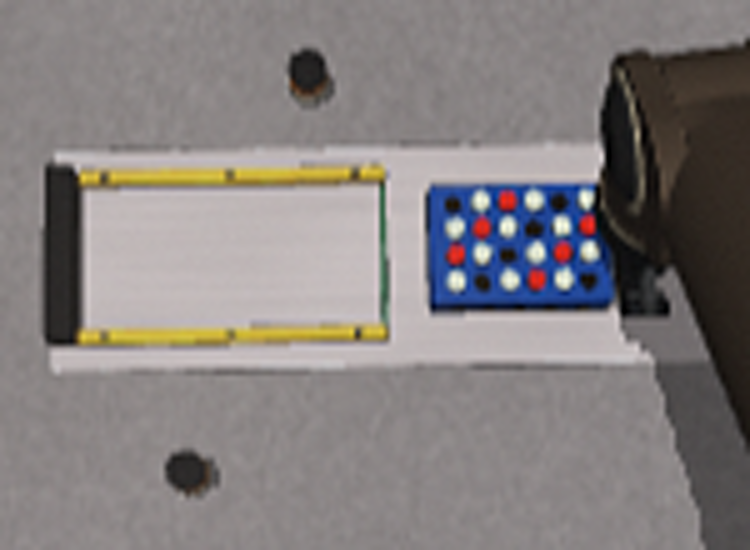

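```bash
python3 - <<'E'
from h import *
crop('w5',80,150,480,320,2,'c8')
E
```

```text
(no output)
```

View pics/c8.png

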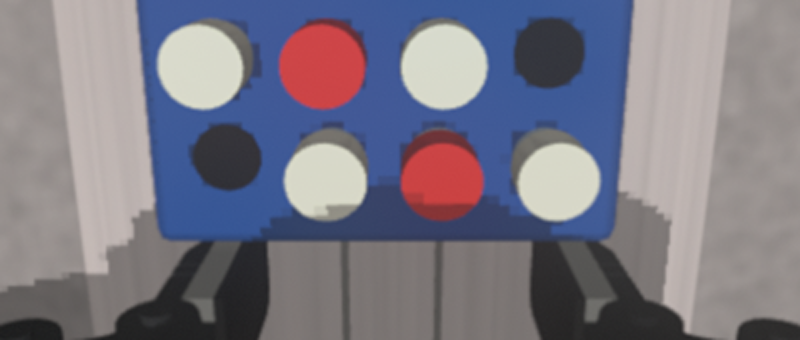

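```bash
python3 - <<'E'
from fit import *
np.set_printoptions(precision=4,suppress=True)
w=load('w5')
a=p2w(w,cv([(78,200),(708,200),(54,10),(732,10)],80,150,2),.006);b=p2w(w,cv([(157,220),(616,220),(138,10),(634,10)],80,150,2),.054)
print(a,b,a[:2].mean(0),a[2:].mean(0),b[:2].mean(0),b[2:].mean(0))
E
```

```text
[[ 0.4501 -0.2161  0.006 ]
 [ 0.609  -0.2173  0.006 ]
 [ 0.4504 -0.1685  0.006 ]
 [ 0.6096 -0.1697  0.006 ]] [[ 0.4874 -0.2014  0.054 ]
 [ 0.5705 -0.202   0.054 ]
 [ 0.4879 -0.1636  0.054 ]
 [ 0.5708 -0.1642  0.054 ]] [ 0.5296 -0.2167  0.006 ] [ 0.53   -0.1691  0.006 ] [ 0.5289 -0.2017  0.054 ] [ 0.5293 -0.1639  0.054 ]
```

Request:
{"name": "send_rows", "arguments": {"steps": [{"dp": [0,0,-1],"dr": [0,0,0]},{"dp": [0,0,-2],"dr": [0,0,0]},{"dp": [0,0,-3],"dr": [0,0,0]},{"dp": [0,0,-4],"dr": [0,0,0]},{"dp": [0,0,-5],"dr": [0,0,0]}]}}

```text
time_s: 8.43
position: [0.5305, -0.1676, 0.0311]
ee_rot: [-0.502, -0.498, 0.502, -0.498]
contact_force: [-0.5, -1.7, -0.6]
opening: 0.0555
```

Request:
{"name": "send_rows", "arguments": {"steps": [{"dp": [0,0,-1],"dr": [0,0,0]},{"dp": [0,0,-2],"dr": [0,0,0]},{"dp": [0,0,-3],"dr": [0,0,0]},{"dp": [0,0,-4],"dr": [0,0,0]},{"dp": [0,0,-5],"dr": [0,0,0]}]}}

```text
time_s: 9.05
position: [0.531, -0.1179, 0.0313]
ee_rot: [-0.502, -0.498, 0.502, -0.498]
contact_force: [-0.3, -1.4, -0.9]
opening: 0.0551
```

```bash
python3 - <<'E'
from h import *
c=snap('wrist','w6');s=get_state();print(s['time_s'],s['position'],s['contact_force'])
c=snap('top','t6');crop('t6',215,165,365,275,5,'c9')
E
```

```text
9.1 [ 0.53119299 -0.11613513  0.03141603] [-0.07247069  0.46703321 -0.28532196]
```

View pics/w6.png

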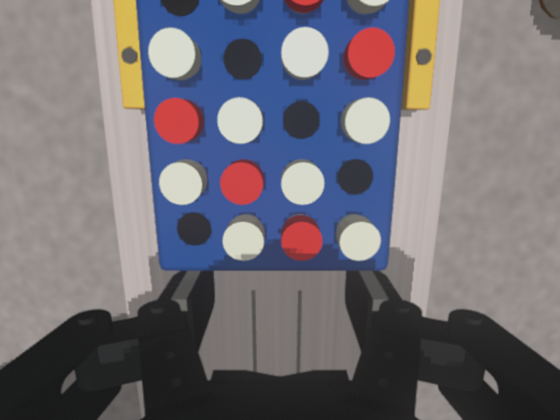

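View pics/c9.png

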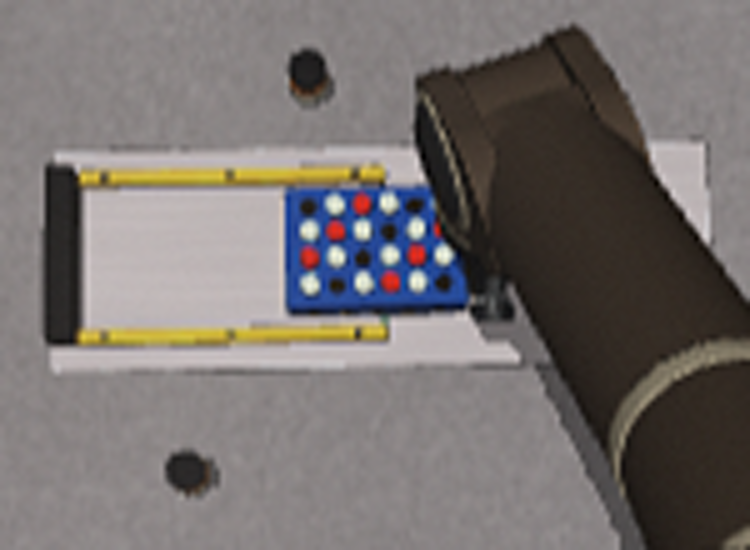

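Request:
{"name": "send_rows", "arguments": {"steps": [{"dp": [0,0,-1],"dr": [0,0,0]},{"dp": [0,0,-2],"dr": [0,0,0]},{"dp": [0,0,-3],"dr": [0,0,0]},{"dp": [0,0,-4],"dr": [0,0,0]},{"dp": [0,0,-5],"dr": [0,0,0]}]}}

```text
time_s: 9.78
position: [0.5314, -0.0679, 0.0313]
ee_rot: [-0.502, -0.498, 0.502, -0.498]
contact_force: [0.6, -1.5, 0.0]
opening: 0.0557
```

Request:
{"name": "send_rows", "arguments": {"steps": [{"dp": [0,0,-1],"dr": [0,0,0]},{"dp": [0,0,-2],"dr": [0,0,0]},{"dp": [0,0,-3],"dr": [0,0,0]},{"dp": [0,0,-4],"dr": [0,0,0]},{"dp": [0,0,-5],"dr": [0,0,0]}]}}

```text
time_s: 10.4
position: [0.5318, -0.018, 0.0313]
ee_rot: [-0.502, -0.498, 0.502, -0.498]
contact_force: [0.4, -3.0, 1.0]
opening: 0.0557
```

```bash
python3 - <<'E'
from h import *
c=snap('wrist','w7');s=get_state();print(s['time_s'],s['position'],s['contact_force'])
c=snap('top','t7');crop('t7',215,165,365,275,5,'c10')
E
```

```text
10.45 [ 0.53176928 -0.01608172  0.03139139] [ 0.01718725  0.34130533 -0.16583191]
```

View pics/w7.png

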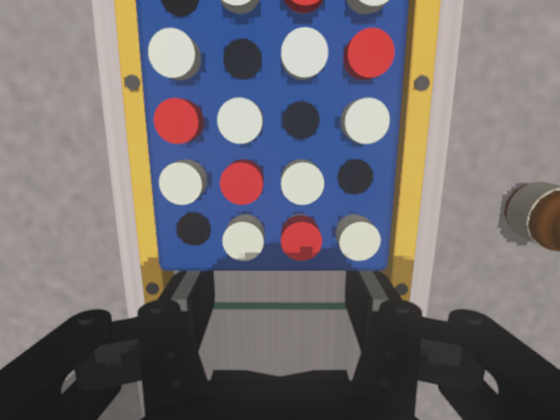

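View pics/c10.png

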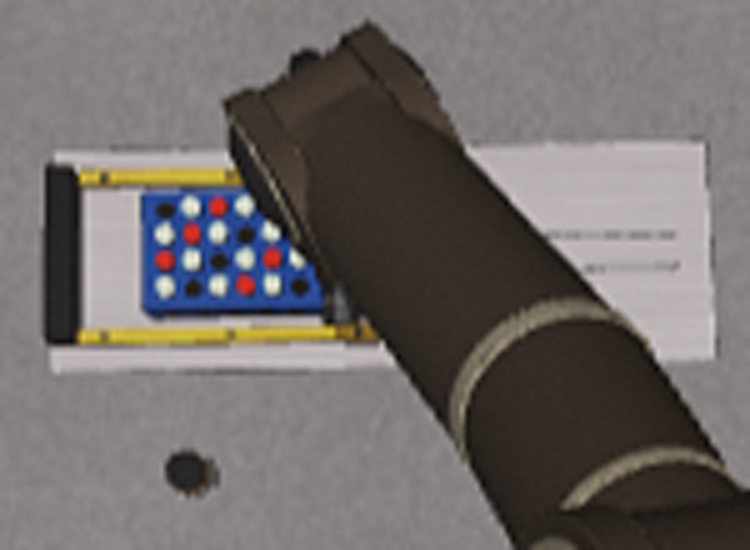

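Request:
{"name": "send_rows", "arguments": {"steps": [{"dp": [0,0,-1],"dr": [0,0,0]},{"dp": [0,0,-2],"dr": [0,0,0]},{"dp": [0,0,-2.8],"dr": [0,0,0]},{"dp": [0,0,-3.6],"dr": [0,0,0]},{"dp": [0,0,-4.3],"dr": [0,0,0]}]}}

```text
time_s: 11.12
position: [0.532, 0.025, 0.0312]
ee_rot: [-0.502, -0.498, 0.502, -0.498]
contact_force: [-0.1, -1.1, -0.2]
opening: 0.0552
```

Request:
{"name": "send_rows", "arguments": {"steps": [{"dp": [0,0,-0.2],"dr": [0,0,0]},{"dp": [0,0,-0.4],"dr": [0,0,0]},{"dp": [0,0,-0.5],"dr": [0,0,0]}]}}

```text
time_s: 11.5
position: [0.5322, 0.0291, 0.0313]
ee_rot: [-0.502, -0.498, 0.502, -0.498]
contact_force: [-0.5, -1.6, 0.1]
opening: 0.0553
```

Request:
{"name": "send_rows", "arguments": {"steps": [{"dp": [0,0,-0.15],"dr": [0,0,0]},{"dp": [0,0,-0.3],"dr": [0,0,0]}]}}

```text
time_s: 11.75
position: [0.5322, 0.0323, 0.0313]
ee_rot: [0.502, 0.498, -0.502, 0.498]
contact_force: [-0.7, -1.3, 0.1]
opening: 0.0555
```

Request:
{"name": "send_rows", "arguments": {"steps": [{"dp": [0,0,-0.1],"dr": [0,0,0]},{"dp": [0,0,-0.2],"dr": [0,0,0]}]}}

```text
time_s: 12.0
position: [0.5322, 0.0332, 0.0313]
ee_rot: [-0.501, -0.498, 0.502, -0.498]
contact_force: [-0.4, -6.9, 3.5]
opening: 0.0552
```

Request:
{"name": "send_rows", "arguments": {"steps": [{"dp": [0,0,-0.1],"dr": [0,0,0]},{"dp": [0,0,-0.1],"dr": [0,0,0]},{"dp": [0,0,-0.1],"dr": [0,0,0]}]}}

```text
time_s: 12.38
position: [0.532, 0.0332, 0.0313]
ee_rot: [-0.501, -0.497, 0.503, -0.498]
contact_force: [-0.2, -8.9, 3.6]
opening: 0.0555
```

```bash
python3 - <<'E'
from h import *
c=snap('wrist','w8');s=get_state();print(s['time_s'],s['position'],s['contact_force'])
c=snap('top','t8');crop('t8',215,165,365,275,5,'c11')
c=snap('side','s8');crop('s8',190,170,360,335,4,'c12')
E
```

```text
12.425 [0.53202852 0.03321981 0.03131169] [ 0.32331388 -7.07111247  3.43567164]
```

View pics/c11.png

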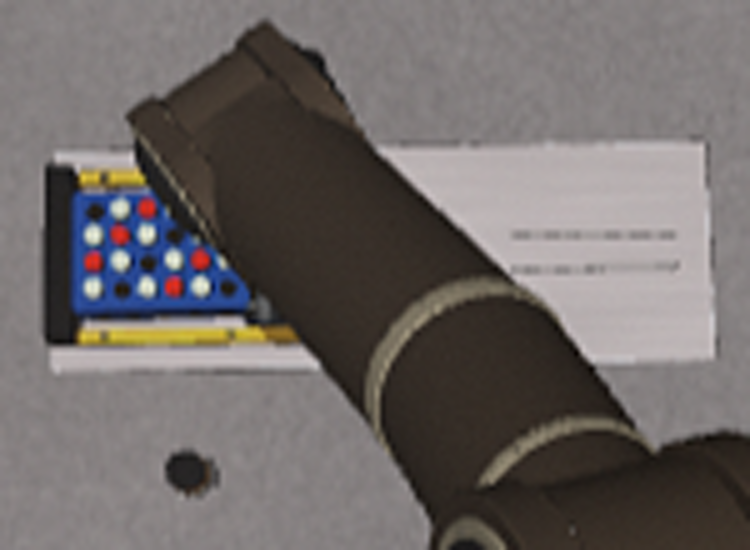

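View pics/c12.png

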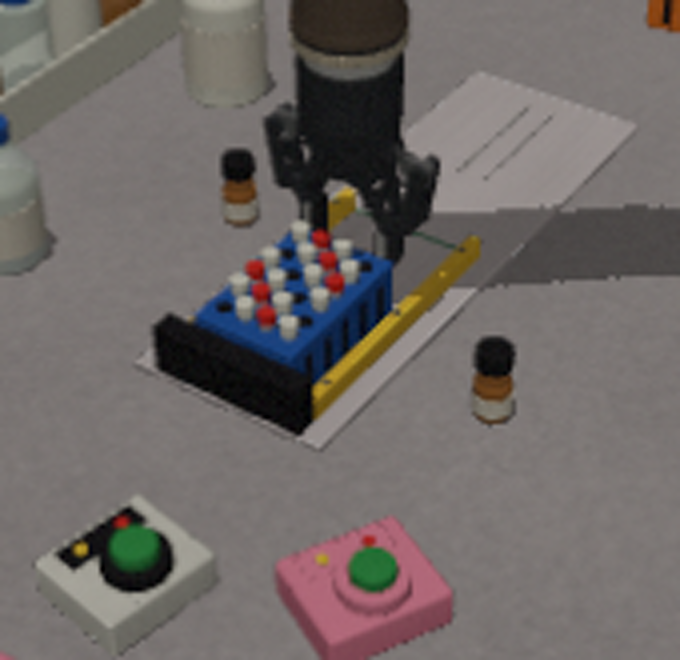

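Request:
{"name": "send_rows", "arguments": {"steps": [{"dp": [0,0,0.5],"dr": [0,0,0]},{"dp": [0,0,3],"dr": [0,0,0]},{"dp": [-5,0,3.5],"dr": [0,0,0]},{"dp": [-10,0,3.5],"dr": [0,0,0]},{"dp": [-15,0,3.5],"dr": [0,0,0]}]}}

```text
time_s: 13.15
position: [0.5317, 0.0011, 0.1828]
ee_rot: [0.502, 0.499, -0.501, 0.498]
contact_force: [1.1, -0.6, -0.5]
opening: 0.0555
```

Request:
{"name": "send_rows", "arguments": {"steps": [{"dp": [0,0,-5],"dr": [0,0,0]},{"dp": [0,-1,-10],"dr": [0,0,0]},{"dp": [0,-2,-15],"dr": [0,0,0]},{"dp": [0,-3,-20],"dr": [0,0,0]},{"dp": [0,-4.5,-25],"dr": [0,0,0]}], "grip": 1}}

```text
time_s: 13.78
position: [0.4881, 0.2529, 0.1813]
ee_rot: [0.502, 0.499, -0.501, 0.498]
contact_force: [0.2, -0.8, -0.2]
opening: 0.0
```

Request:
{"name": "send_rows", "arguments": {"steps": [{"dp": [0,-0.5,-1],"dr": [0,0,0]},{"dp": [0,-0.5,-1],"dr": [0,0,0]}]}}

```text
time_s: 14.02
position: [0.4831, 0.2616, 0.1812]
ee_rot: [-0.501, -0.499, 0.501, -0.499]
contact_force: [0.9, 0.2, 0.6]
opening: -0.0004
```

```bash
python3 - <<'E'
from h import *
c=snap('wrist','w9');s=get_state();print(s['time_s'],s['position'],s['contact_force'],s['opening'])
c=snap('top','t9');crop('t9',155,165,305,275,5,'c13')
E
```

```text
14.075 [0.48378479 0.26019935 0.1810445 ] [ 0.11656095 -1.05809438 -0.70674592] -9.712871867940353e-05
```

View pics/w9.png

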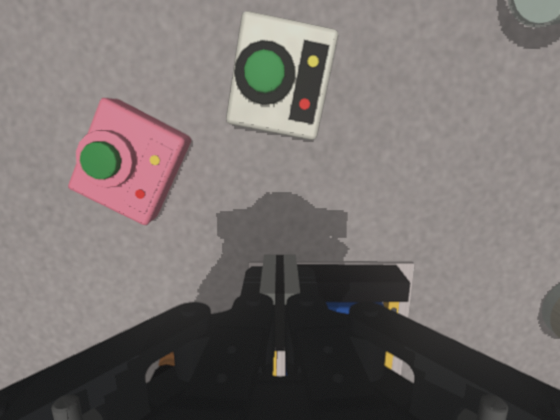

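View pics/c13.png

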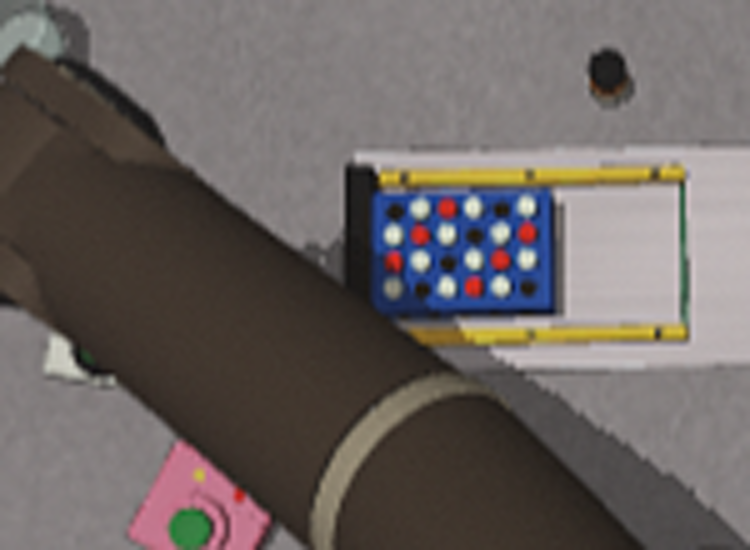

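```bash
python3 - <<'E'
from h import *
w=load('w9');print(p2w(w,[(264,71)],.052))
M=R.from_quat(get_state()['ee_rot']).as_matrix();s=get_state();print(s['position'])
for b in p2w(w,[(264,71)],.052),[[.4702,.361,.052]]: print(M.T@(np.array(b)[0]-s['position'])*100)
E
```

```text
[[0.47313311 0.35934783 0.052     ]]
[0.4842484  0.25940084 0.1810388 ]
[12.89564795 -1.19398619 -9.99581302]
[ 12.8955233   -1.48865806 -10.15859061]
```

Request:
{"name": "send_rows", "arguments": {"steps": [{"dp": [0,-0.6,-5],"dr": [0,0,0]},{"dp": [0,-1.2,-10],"dr": [0,0,0]},{"dp": [5,-1.3,-10.1],"dr": [0,0,0]},{"dp": [10,-1.3,-10.1],"dr": [0,0,0]},{"dp": [11.5,-1.3,-10.1],"dr": [0,0,0]}]}}

```text
time_s: 14.75
position: [0.4712, 0.3588, 0.0633]
ee_rot: [-0.5, -0.498, 0.504, -0.498]
contact_force: [0.6, 0.2, -0.1]
opening: 0.0002
```

Request:
{"name": "send_rows", "arguments": {"steps": [{"dp": [0.5,0,0],"dr": [0,0,0]},{"dp": [0.5,0,0],"dr": [0,0,0]}]}}

```text
time_s: 15.0
position: [0.4725, 0.3621, 0.0627]
ee_rot: [0.503, 0.498, -0.501, 0.498]
contact_force: [-0.5, 0.2, 1.0]
opening: -0.0
```

```bash
python3 - <<'E'
from h import *
c=snap('wrist','w10');s=get_state();print(s['time_s'],s['position'],s['contact_force'],s['opening'])
c=snap('side','s10');crop('s10',190,250,330,350,5,'c14')
E
```

```text
15.05 [0.47247544 0.362288   0.06298502] [ 0.76298697  0.22810775 -0.08514456] 5.6213854645599244e-05
```

View pics/w10.png

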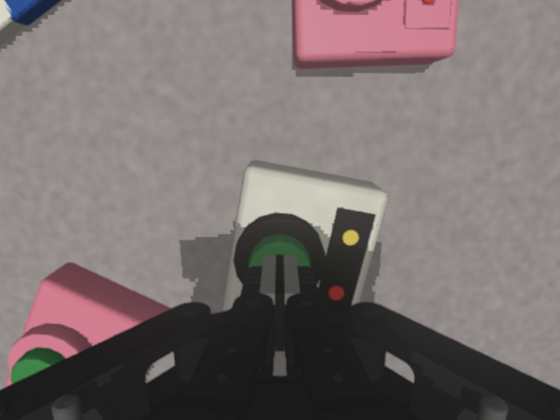

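View pics/c14.png

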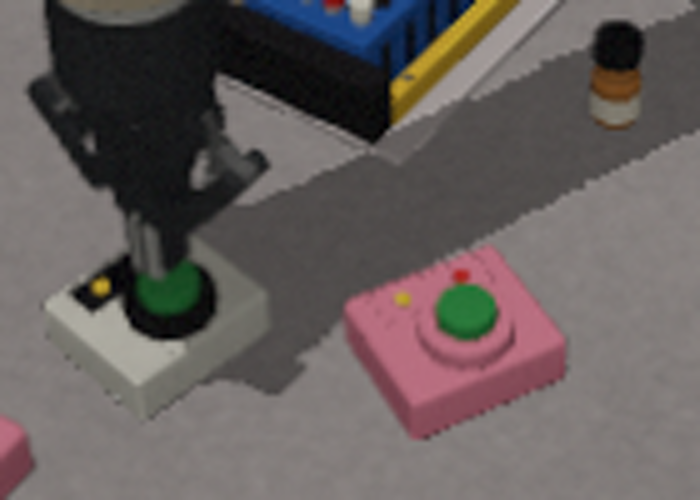

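Request:
{"name": "send_rows", "arguments": {"steps": [{"dp": [0.5,0,0],"dr": [0,0,0]},{"dp": [0.9,0,0],"dr": [0,0,0]},{"dp": [1.2,0,0],"dr": [0,0,0]},{"dp": [1.5,0,0],"dr": [0,0,0]}]}}

```text
time_s: 15.6
position: [0.4716, 0.3619, 0.0464]
ee_rot: [0.502, 0.498, -0.502, 0.498]
contact_force: [0.2, -1.8, 5.4]
opening: 0.0002
```

Request:
{"name": "send_rows", "arguments": {"steps": [{"dp": [0.1,0,0],"dr": [0,0,0]},{"dp": [0.2,0,0],"dr": [0,0,0]},{"dp": [0.2,0,0],"dr": [0,0,0]}]}}

```text
time_s: 15.98
position: [0.4717, 0.3619, 0.0459]
ee_rot: [0.502, 0.498, -0.502, 0.499]
contact_force: [-3.2, -4.8, 18.2]
opening: -0.0001
```

Request:
{"name": "send_rows", "arguments": {"steps": [{"dp": [-1,0,0],"dr": [0,0,0]},{"dp": [-4,0,0],"dr": [0,0,0]},{"dp": [-9,0,0],"dr": [0,0,0]},{"dp": [-14,0,0],"dr": [0,0,0]},{"dp": [-18,0,0],"dr": [0,0,0]}]}}

```text
time_s: 16.6
position: [0.4713, 0.3621, 0.2262]
ee_rot: [0.502, 0.498, -0.501, 0.498]
contact_force: [1.2, 0.7, 0.3]
opening: 0.0001
```

Request:
{"name": "send_rows", "arguments": {"steps": [{"dp": [0,0,5],"dr": [0,0,0]},{"dp": [0,0,9],"dr": [0,0,0]},{"dp": [0,0,13],"dr": [0,0,0]},{"dp": [0,0,13],"dr": [0,0,0]},{"dp": [0,0,13],"dr": [0,0,0]}]}}

```text
time_s: 17.23
position: [0.4704, 0.2324, 0.2244]
ee_rot: [0.502, 0.498, -0.502, 0.498]
contact_force: [-0.7, 0.9, -0.2]
opening: -0.0001
```

```bash
python3 - <<'E'
from h import *
c=snap('side','s11');s=get_state();print(s['time_s'],s['position'],s['contact_force'],abs(s['qvel']).max())
crop('s11',190,170,360,335,4,'c15')
snap('top','t11')
E
```

```text
17.275 [0.47027406 0.23294152 0.22439049] [ 0.26761029  0.71294614 -0.70594915] 0.014127445603715792
```

View pics/c15.png

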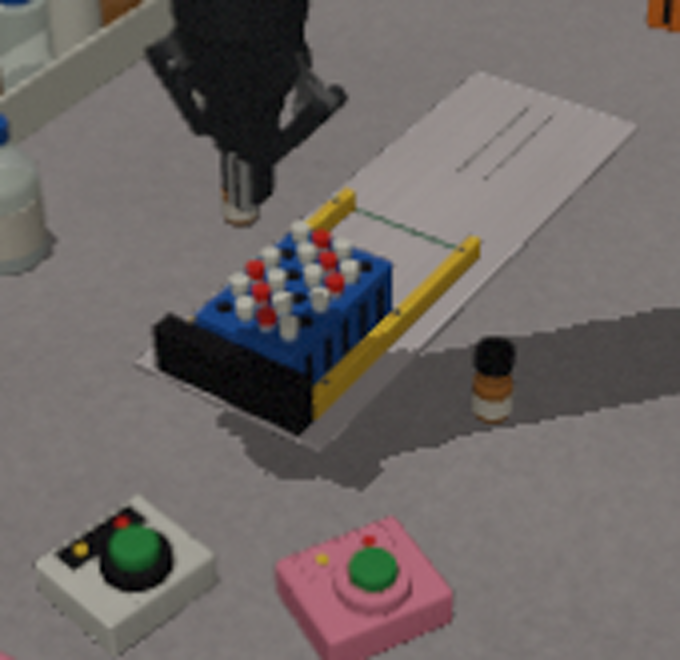

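View pics/t11.png

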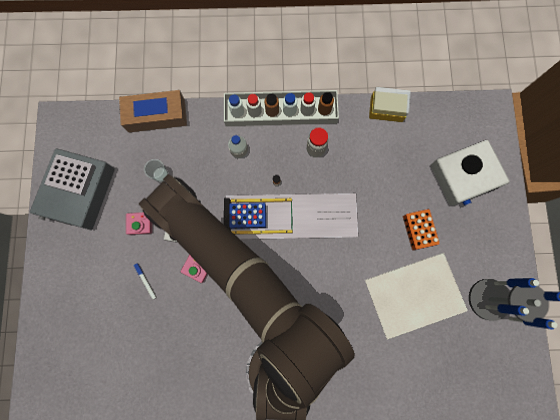

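Request:
{"name": "send_rows", "arguments": {"steps": [{"dp": [0,1.5,5],"dr": [0,0,0]},{"dp": [0,3,9],"dr": [0,0,0]},{"dp": [0,6,13],"dr": [0,0,0]},{"dp": [0,6,13],"dr": [0,0,0]},{"dp": [0,6,13],"dr": [0,0,0]}]}}

```text
time_s: 17.95
position: [0.5293, 0.1029, 0.2241]
ee_rot: [0.501, 0.499, -0.501, 0.498]
contact_force: [-0.2, 0.1, -1.3]
opening: 0.0001
```

```bash
python3 - <<'E'
from h import *
c=snap('wrist','w12');print(c['origin'])
E
```

```text
[0.53048109 0.17087253 0.36681063]
```

View pics/w12.png

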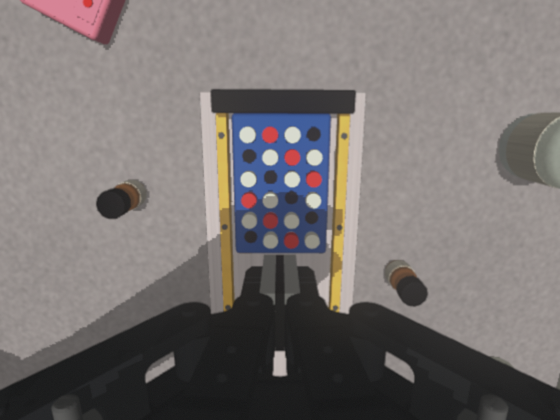

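The rack's nose (row 113) is flush with the black stop. It sits square between the rails with even gaps, and both vials are standing. I'm handing in.

```bash
python3 -c "
from h import *
print(order.finish_job())"
```

```text
the job is handed in; nothing more can be done
None
```

The rack is home against the black end stop, the start button has been pressed and released, and the job is handed in at about 18 s of the 72 s allowed. No verdict came back.

- **Rack:** I squared and centred it on the apron with a two-finger side push, then pushed it from behind down the lane. It measured less than 1 mm off the centre line before the mouth. At the stop it stalled, with the push force rising from about 1.5 N to 7–9 N. The last wrist view showed the nose flush with the stop and even gaps to both rails.
- **Button:** I pressed it with the shut fingers to z = 0.046 (6 mm of travel). The force reached 18 N, which means it bottomed out. The last side view showed it sprung back up.
- **Surroundings:** The arm ended clear of everything. The vials and the other objects I could see in the last views were where they started.
- **Disagreements between measurements:** The top camera put the rack 2–3 mm farther to one side than the wrist camera did. I relied on the wrist camera, and the even rail gaps it showed inside the lane agreed with it. I did not measure the rail gaps to the millimetre inside the lane; I judged them from the pictures.

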